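Clear the jug and complete the glass row on the counter shelf

TASK

Tidy the glasses on the low wooden counter shelf. First take the brown jug off the shelf and stand it upright on the worktop; then stand the three upside-down drinking glasses from the worktop on the shelf beside the tall clear one at its left end, still upside down, in one straight side-by-side row along the middle of the board, going down in height from left to right, with about a finger's width between neighbours. Set everything down gently, leave the tall clear glass at the end where it is, and do not disturb the tea glass, coffee cup, spoon and sugar bowl.

Things in the scene. Friction and masses are not known exactly. Their poses are not given: they have to be found in the camera images.
- counter_shelf: Low fixed wooden counter shelf: a board 110 mm deep (x) and 380 mm long (y), top 45 mm above the worktop. A strip 6 mm thick, 8 mm high runs along its back edge. Origin: on the worktop under the board's centre; x to the back, y to its left end as the robot sees it, z up; middle line x = 0; yaw within 0.12 rad. A 320 mm tall coffee machine stands behind to the right, a kettle behind the middle.
- glass_end: Round drinking glass standing upside down (closed end up). Origin: centre of its underside; z up its axis. The reference: a clear nested pair, 54 mm across at the rim, 145 mm tall, the tallest, already standing on the middle line 45 to 65 mm from the board's left end (y = +125 to +145 mm of the shelf). It stays where it is.
- glass_tall: Round drinking glass standing upside down (closed end up). Origin: centre of its underside; z up its axis. An amber nested pair (the two hold together as one piece), 58 mm across at the foot and again 46 mm up, narrowing to 47 mm at the top, 121 mm tall, about 0.32 kg; starts on the worktop; second place in the row.
- glass_mid: Round drinking glass standing upside down (closed end up). Origin: centre of its underside; z up its axis. A single glass, greenish, 52 mm across below, 42 mm at the top, 100 mm tall, about 0.16 kg; starts on the worktop; third place in the row.
- glass_short: Round drinking glass standing upside down (closed end up). Origin: centre of its underside; z up its axis. A single amber glass, 52 mm across below, about 43 mm at the top, 84 mm tall, about 0.16 kg; starts on the worktop; last place in the row, at the right.
- brown_jug: Small solid-sided brown jug, 62 mm (its x) by 90 mm (its y, handle at -y, spout at +y), 93 mm tall, about 0.33 kg; it starts on the shelf, in the way of the row. Origin: middle of its underside; z up. Its round body is centred at y = +14 mm, 62 mm wide 30 mm up, narrowing to 48 mm 84 mm up; grip it across x, 45 to 60 mm up, at y about +10 mm.
- tea_glass: Bystander: small amber tea glass, mouth up, 39 mm across, 52 mm tall, on the worktop before the shelf on the right; between it and the spoon (world y = -0.05 to 0.12 m) the worktop before the shelf is free. Origin: centre of its underside.
- coffee_cup: Bystander: small clear glass coffee cup, 45 x 77 mm with its handle, 51 mm tall, on the worktop at the far left. Origin: middle of its underside.
- tea_spoon: Bystander: steel teaspoon, 130 x 26 x 11 mm, lying on the worktop before the shelf on the left, roughly along the worktop's edge or up to 0.35 rad off it. Origin: middle of its underside; x along it.
- sugar_bowl: Bystander: round lidded sugar bowl, 68 mm across, 70 mm tall, on the worktop at the left, farther back. Origin: centre of its underside.

How it is judged (in metres and radians):
On the way:
1. the brown jug stands upright on the worktop, off the shelf, while the three glasses are not yet on the shelf (height (world z) of brown_jug between -0.012 and 0.012 m and angle between brown_jug's own z axis and vertical below 0.12 rad and linear speed of brown_jug below 0.03 m/s and height (world z) of each of glass_tall, glass_mid, glass_short below 0.03 m and contact force between the fingers and brown_jug below 0.1 N), for 0.2 s.
At the end, for the whole second after the job is handed in: Jug upright on the worktop. On the board from left to right: the tall clear glass, then the 121, 100 and 84 mm glasses, upright (within 0.1 rad), axes within 15 mm of the board's middle line, 5 to 40 mm gaps between neighbours, all at rest and released (height (world z) of brown_jug between -0.012 and 0.012 m and angle between brown_jug's own z axis and vertical below 0.12 rad and linear speed of each of brown_jug, glass_tall, glass_mid, glass_short below 0.03 m/s and x of glass_tall in the frame of counter_shelf between -0.015 and 0.015 m and z of glass_tall in the frame of counter_shelf between 0.038 and 0.052 m and y of glass_tall in the frame of counter_shelf between -0.185 and 0.185 m and angle between each of glass_tall, glass_mid, glass_short, glass_end's own z axis and vertical below 0.1 rad and x of glass_mid in the frame of counter_shelf between -0.015 and 0.015 m and z of glass_mid in the frame of counter_shelf between 0.038 and 0.052 m and y of glass_mid in the frame of counter_shelf between -0.185 and 0.185 m and x of glass_short in the frame of counter_shelf between -0.015 and 0.015 m and z of glass_short in the frame of counter_shelf between 0.038 and 0.052 m and y of glass_short in the frame of counter_shelf between -0.185 and 0.185 m and horizontal distance between glass_end and glass_tall between 0.061 and 0.096 m and horizontal distance between glass_tall and glass_mid between 0.06 and 0.095 m and horizontal distance between glass_mid and glass_short between 0.057 and 0.092 m and horizontal distance between glass_end and glass_mid above 0.11 m and horizontal distance between glass_tall and glass_short above 0.11 m); the robot touches nothing.
It fails at once if the tall clear glass at the end of the shelf is shifted more than 20 mm (distance of glass_end from where it was at the start of the episode above 0.02 m).
It fails at once if a bystander (tea glass, coffee cup, spoon or sugar bowl) is shifted more than 25 mm (distance of any of tea_glass, coffee_cup, tea_spoon, sugar_bowl from where it was at the start of the episode above 0.025 m).
It fails at once if the jug or one of the three glasses is thrown or dropped (faster than 0.6 m/s, as after a free fall of about 20 mm, while the fingers do not hold it) ((contact force between the fingers and glass_tall below 0.05 N and linear speed of glass_tall above 0.6 m/s) or (contact force between the fingers and glass_mid below 0.05 N and linear speed of glass_mid above 0.6 m/s) or (contact force between the fingers and glass_short below 0.05 N and linear speed of glass_short above 0.6 m/s) or (contact force between the fingers and brown_jug below 0.05 N and linear speed of brown_jug above 0.6 m/s)).
It also fails if it takes over 72 s, if anything falls off the work surface, if the arm or the gripper's body presses on something with over 40 N, if the wrist force passes 120 N, or if a joint passes its speed limit or range.

ROBOT

A 6-joint arm with a two-finger parallel gripper is mounted at the origin on a cart in front of the work surface, level with it; the furniture and walls round the work are solid. World frame = base frame: x ahead of the robot, y to its left, z up, the work surface at z = 0. Lengths are in m, angles in degrees, forces in N, time in s.
With the tool pointing down it reaches from about 0.3 to 0.85 m from the base axis. Payload 5.4 kg.
Tool frame: the origin (TCP) lies at the very end of the fingers, on their centre line; the grasp point (between the pads) lies 19 mm behind it (hold_point_z is the distance from the TCP to the grasp point, in m); z points along the fingers, y is the line along which they close (so a half turn about z gives the same grasp; the last joint's range is limited). The gripper opens to 85 mm and grips with 20 to 120 N. Pads are 22 mm wide; open, the fingers measure 114 mm over their backs; the gripper's body (76 mm by 85 mm) begins 54 mm behind the grasp point. The pads swing forward as they close: fully open they stand 13 mm farther back than shut.
Start: joints at [-12.038, 9.076, 91.501, -0, 79.423, -12.038], TCP at [0.575, -0, 0.231] pointing down, gripper open.
Joint ranges: [-166.64, 166.64], [-54.1, 131.32], [10.49, 154.53], [-73.88, 253.88], [9.74, 151.15], [-171.62, 171.62]. Speed limits (degrees/s): [147.25, 147.25, 180, 180, 180, 180].

INTERFACE

Orientations are given as a 3x3 rotation matrix whose columns are the frame's x, y, z axes.
In Python, from plant import sense, read_camera, calibration, sign_off, find_in, silhouettes, landmark_of, hold_point_z gives the robot as it stands. The module is installed in compiled form; this text tells all that it offers.
- The arm moves only by the tool send_rows, never from a script. Its argument "increments" is a list of rows, each an object of numbers: "claw": the opening in per cent of the stroke, from 0 (shut) to 100 (fully open); "x", "y", "z": the shift along the tool's x, y, z in cm; "twist": the turn about the tool's z in rad. In form: [{"claw": .., "x": .., "y": .., "z": .., "twist": ..}, ...]. A call has exactly 10 rows; each row shifts and turns the commanded pose from where the row before left it, along the tool's axes as they then stand; what a row does not reach is not made up. A row lasts 1/8 s, in which the tool goes at most 62.5 mm and 10.7 degrees, less where a joint would pass 70% of its speed; a pose out of reach is approached as far as the arm can. A call is refused whole if a number of a shift passes 6.25 or a number of a turn 0.188, either way. A call with a gripper value outside its range is refused whole. The fingers move at their own pace and stop on an object; the grip force is fixed at half the most. Time passes only in rows, so rows that do not move let the fingers close, or fill a call up. It gives the time, the measured TCP pose, the force, the opening and the grip force at its end, in the units of the state.
- sense(): the state, without advancing time (a new reading comes with each control period).
- read_camera(name): name is "scene" or "side" or "wrist"; returns (picture, depth): 384x512x3 uint8, red, green, blue; 384x512 float32, m along the optical axis (not along the pixel's ray), 0 where there is no reading.
- calibration(name): a dict with "K" (3x3 intrinsics, pixels), "rvec" (rotation vector, rad) and "tvec" (3), from world to camera coordinates, as OpenCV has them. Camera axes: x right, y down, z forward; pixel columns grow to the right and rows downward; lengths in m; the calibration is good to about 2 mm. The wrist camera is an equidistant fisheye: a pixel r from the principal point sees the ray r / f radians off the axis. A picture is of the moment at which its call begins: read the wrist's pose just before it. calibration takes no time and is no camera call; for the wrist camera it gives the pose at the moment of the call.
- sign_off(): hands the job in; it is judged then, once.
Trained networks look in the newest picture that a camera, given by its name, has taken for a name from the list of things; names that differ only in an ending like _2 or _b are one class to them, and where a whole thing is asked for, a point or a joint stands for the part that bears it (a point fixed in the world has none). Each returns a list of dicts, best first, with "p" (0 to 1); they miss things now and then, are a little off and sometimes report something else, mostly with a low value. They report only what shows in the picture. A call takes as long as a camera call.
- find_in(target, camera): "rect" ([left, top, right, bottom] in pixels, round what is visible of it).
- silhouettes(target, camera): "region" (384x512 bool, what is visible of it) and "rect" ([left, top, right, bottom] in pixels, round what is visible of it).
- landmark_of(target, camera): "location" ([column, row] in pixels: a listed point, or the origin of a listed thing).
The state is a dict: "time": time; "qpos": joint angles; "qd": joint speeds; "tau": joint torques, N m; "ee_pos": TCP position; "tool_rot": TCP orientation; "contact_force": force on the tool from outside, world axes, zero at the start; "wrist_torque": the same for the moment, N m; "grip_width": finger opening in m; "finger_force": force on a finger pad.
Only numpy, scipy, OpenCV 4.12 (cv2) and the standard library are available. Lean on these libraries where they do the work, as an engineer would, in place of code of your own. Each camera call takes 0.05 s, during which the arm holds its last target. There are 200 camera calls.

## Working session

There is one attempt and no reset: what is moved stays moved. The work goes in short steps, Python scripts to look and compute and a tool call to move; the robot and the scene stay as the last step left them, time stands still between calls to the robot, and variables do not carry over. Pictures are saved under pics/ and viewed, at most 10 in all, crops included, and the job is handed in when it is done.

Besides the shell and the picture viewer there is one more tool, called after "Call:" as name(argument=value, ...) on one line, values as JSON. send_rows: Moves the arm, as the interface text tells. Its arguments: {"type":"object","properties":{"increments":{"type":"array"}},"required":["increments"]}

```bash
mkdir -p pics
cat > h.py <<'E'
import numpy as np, cv2
from plant import *
def pts(cam,depth):
    c=calibration(cam);K=np.array(c['K'],float);R=cv2.Rodrigues(np.array(c['rvec'],float))[0];t=np.array(c['tvec'],float).ravel()
    v,u=np.mgrid[0:384,0:512]
    X=np.stack([(u-K[0,2])/K[0,0]*depth,(v-K[1,2])/K[1,1]*depth,depth],-1)
    return (X-t)@R   # world
def proj(cam,P):
    c=calibration(cam);return cv2.projectPoints(np.array(P,float).reshape(-1,1,3),np.array(c['rvec'],float),np.array(c['tvec'],float),np.array(c['K'],float),None)[0].reshape(-1,2)
E
python3 - <<'E'
from h import *
s=sense();print(s['time'],s['ee_pos'],np.round(s['tool_rot'],3).tolist(),s['grip_width'],hold_point_z)
for cam in ['scene','side']:
    im,d=read_camera(cam);cv2.imwrite(f'pics/{cam}0.png',cv2.cvtColor(im,cv2.COLOR_RGB2BGR))
    P=pts(cam,d)
    c=calibration(cam);R=cv2.Rodrigues(np.array(c['rvec'],float))[0];print(cam,'campos',np.round(-R.T@np.array(c['tvec']).ravel(),3))
    for n in ['glass_end','glass_tall','glass_mid','glass_short','brown_jug','tea_glass','coffee_cup','tea_spoon','sugar_bowl','counter_shelf']:
        r=silhouettes(n,cam)
        for q in r[:3]:
            m=q['region']&(d>0)
            p=P[m]
            if len(p)<10: continue
            print(n,round(q['p'],2),np.round(q['rect']).astype(int).tolist(),'med',np.round(np.median(p,0),3),'lo',np.round(np.percentile(p,3,axis=0),3),'hi',np.round(np.percentile(p,97,axis=0),3))
E
```

```text
0.0 [5.74400176e-01 1.13478616e-04 2.30319741e-01] [[0.0, 1.0, -0.002], [1.0, -0.0, 0.0], [0.0, -0.002, -1.0]] 0.08512594737830204 0.0187
scene campos [-0.385  0.823  1.26 ]
glass_end 0.82 [204, 168, 223, 208] med [0.562 0.191 0.127] lo [0.551 0.067 0.009] hi [0.728 0.208 0.19 ]
glass_tall 0.72 [351, 147, 358, 174] med [ 0.42  -0.33   0.071] lo [ 0.413 -0.348  0.005] hi [ 0.429 -0.315  0.121]
glass_short 0.69 [175, 242, 194, 274] med [0.444 0.39  0.053] lo [ 0.432  0.365 -0.003] hi [0.501 0.408 0.085]
brown_jug 0.75 [239, 164, 259, 193] med [0.559 0.056 0.096] lo [ 0.535 -0.03   0.039] hi [0.619 0.084 0.132]
brown_jug 0.33 [137, 260, 153, 281] med [0.497 0.502 0.032] lo [0.469 0.484 0.007] hi [0.529 0.523 0.05 ]
coffee_cup 0.69 [136, 258, 151, 283] med [0.497 0.502 0.032] lo [0.469 0.484 0.007] hi [0.534 0.523 0.05 ]
tea_spoon 0.58 [226, 234, 252, 262] med [0.372 0.209 0.001] lo [ 0.343  0.198 -0.007] hi [0.47  0.222 0.007]
tea_spoon 0.27 [139, 259, 151, 282] med [0.492 0.502 0.031] lo [ 0.469  0.484 -0.001] hi [0.534 0.524 0.05 ]
sugar_bowl 0.7 [142, 217, 164, 238] med [0.622 0.394 
[... 928 characters left out ...]
4 -0.163  0.011] hi [ 0.417 -0.124  0.052]
tea_glass 0.64 [249, 179, 293, 262] med [ 0.559 -0.038  0.045] lo [ 0.506 -0.14   0.013] hi [0.624 0.207 0.054]
coffee_cup 0.58 [250, 141, 267, 153] med [0.51  0.496 0.043] lo [0.477 0.355 0.001] hi [0.528 0.559 0.116]
tea_spoon 0.66 [212, 189, 248, 191] med [0.376 0.213 0.006] lo [ 0.348  0.203 -0.   ] hi [0.464 0.225 0.01 ]
sugar_bowl 0.56 [250, 141, 267, 151] med [0.51  0.497 0.043] lo [0.477 0.483 0.026] hi [0.527 0.522 0.051]
sugar_bowl 0.42 [285, 150, 294, 170] med [0.632 0.369 0.046] lo [0.617 0.354 0.002] hi [0.646 0.4   0.069]
counter_shelf 0.81 [247, 179, 294, 261] med [ 0.559 -0.035  0.045] lo [ 0.505 -0.14   0.002] hi [0.627 0.209 0.054]
```

```bash
cat > a.py <<'E'
from h import *
from scipy.optimize import least_squares
ims=[];A=[]
for cam in ['scene','side']:
    im,d=read_camera(cam);P=pts(cam,d);A.append(P[d>0])
    y0,x0=(130,110) if cam=='scene' else (120,180)
    ims.append(cv2.resize(im[y0:y0+190,x0:x0+ (260 if cam=='scene' else 140)],None,fx=2,fy=2,interpolation=cv2.INTER_CUBIC))
cv2.imwrite('pics/both.png',cv2.cvtColor(np.hstack(ims),cv2.COLOR_RGB2BGR))
def near(c,r=.05,k=(0,1)):
    P=np.vstack([A[i] for i in k]);return P[np.hypot(P[:,0]-c[0],P[:,1]-c[1])<r]
def fitcone(c,prof,zb,ks=((0,),(1,),(0,1))):
    # profile list of (z,r) ; fit axis xy
    z,r=np.array(prof).T;
    for k in ks:
        P=near(c,.05,k);P=P[(P[:,2]>zb+.008)&(P[:,2]<zb+z[-1]-.006)]
        if len(P)<20: continue
        f=lambda q:np.hypot(P[:,0]-q[0],P[:,1]-q[1])-np.interp(P[:,2]-zb,z,r)
        s=least_squares(f,c,loss='soft_l1',f_scale=.002);print('  cams',k,len(P),np.round(s.x,4),'res',round(float(np.median(np.abs(f(s.x)))),4))
for n,c,prof,zb in [('end',(.582,.18),[(0,.027),(.145,.022)],.045),('tall',(.448,-.335),[(0,.029),(.046,.029),(.121,.0235)],0),('mid',(.559,-.32),[(0,.026),(.1,.021)],0),('short',(.463,.385),[(0,.026),(.084,.0215)],0)]:
    print(n);fitcone(c,prof,zb)
    P=near(c,.04);t=zb+prof[-1][0];T=P[abs(P[:,2]-t)<.004];print('  top',len(T),np.round(T.mean(0),4),np.round(np.ptp(T,axis=0),3))
# shelf
for k in (0,1,):
    P=A[k];T=P[(abs(P[:,2]-.045)<.004)&(P[:,0]>.47)&(P[:,0]<.67)&(abs(P[:,1]-.04)<.24)]
    print('shelf',k,len(T),cv2.minAreaRect(T[:,:2].astype(np.float32)*1000))
    # left/right ends & front edge
    from numpy import polyfit
    ys=np.arange(-.14,.22,.02);fe=[(y,np.percentile(T[abs(T[:,1]-y)<.01][:,0],2)) for y in ys if (abs(T[:,1]-y)<.01).sum()>10]
    fe=np.array(fe);print(' front',polyfit(fe[:,0],fe[:,1],1),'yrange',np.percentile(T[:,1],[0.5,99.5]))
    S=P[(abs(P[:,2]-.053)<.003)&(P[:,0]>.58)&(P[:,0]<.66)&(abs(P[:,1]-.04)<.2)]
    print(' strip',len(S),polyfit(S[:,1],S[:,0],1) if len(S)>10 else '')
# jug
for k in (0,1):
    J=near((.567,.04),.07,(k,))
    for lo,hi in [(.05,.07),(.07,.09),(.09,.11),(.11,.13),(.13,.145)]:
        q=J[(J[:,2]>lo)&(J[:,2]<hi)];
        if len(q)>3: print('jug',k,lo,len(q),np.round(np.percentile(q,3,axis=0),3),np.round(np.percentile(q,97,axis=0),3))
E
python3 a.py
```

```text
end
  cams (0,) 465 [0.5777 0.1821] res 0.0014
  cams (1,) 423 [0.5805 0.1827] res 0.0014
  cams (0, 1) 888 [0.5788 0.1824] res 0.0016
  top 146 [0.5778 0.1813 0.1893] [0.053 0.049 0.008]
tall
  cams (0,) 146 [ 0.4452 -0.3349] res 0.0017
  cams (1,) 672 [ 0.4463 -0.3338] res 0.0009
  cams (0, 1) 818 [ 0.446  -0.3339] res 0.0011
  top 250 [ 0.4453 -0.3365  0.1208] [0.05  0.051 0.008]
mid
  cams (1,) 465 [ 0.5595 -0.3207] res 0.0007
  cams (0, 1) 465 [ 0.5595 -0.3207] res 0.0007
  top 183 [ 0.5599 -0.323   0.0993] [0.042 0.042 0.007]
short
  cams (0,) 249 [0.4583 0.3831] res 0.0011
  cams (1,) 197 [0.4608 0.3853] res 0.0017
  cams (0, 1) 446 [0.4591 0.3842] res 0.0016
  top 154 [0.4571 0.3832 0.0832] [0.047 0.046 0.008]
shelf 0 1401 ((562.9812622070312, 49.135711669921875), (381.3082275390625, 118.53275299072266), 84.31813049316406)
 front [0.09369317 0.50484752] yrange [-0.1371662   0.23835034]
 strip 58 [0.07969281 0.60404317]
shelf 1 1782 ((567.1223754882812, 47.85643005371094), (386.8421936035156, 110.07563781738281), 84.009765625)
 front [0.09884311 0.5097084 ] yrange [-0.1430272   0.23235975]
 strip 131 [0.08939671 0.60996574]
jug 0 0.05 54 [0.534 0.048 0.052] [0.615 0.085 0.069]
jug 0 0.07 113 [0.534 0.009 0.07 ] [0.581 0.086 0.09 ]
jug 0 0.09 132 [0.539 0.006 0.09 ] [0.585 0.081 0.109]
jug 0 0.11 131 [0.541 0.008 0.111] [0.586 0.08  0.13 ]
jug 0 0.13 22 [0.549 0.014 0.131] [0.573 0.085 0.138]
jug 1 0.05 86 [ 0.543 -0.006  0.05 ] [0.622 0.081 0.068]
jug 1 0.07 93 [0.539 0.005 0.071] [0.597 0.053 0.09 ]
jug 1 0.09 110 [ 0.543 -0.001  0.091] [0.59  0.077 0.11 ]
jug 1 0.11 163 [0.548 0.002 0.111] [0.586 0.079 0.13 ]
jug 1 0.13 45 [0.548 0.01  0.13 ] [0.589 0.085 0.137]
```

View pics/both.png

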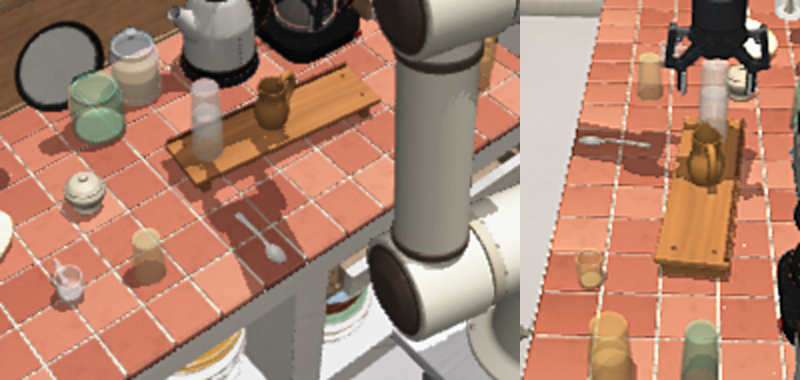

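The combined view shows the jug mid-shelf (about 270,100 in the left panel) with its handle to the right. The end glass is at (207,120), the spoon at (262,235), the short amber glass at (148,255), and the tall and green glasses at (610,345) and (702,345) in the side panel. Next come the jug's yaw and the obstacles behind the shelf.

```bash
cat > b.py <<'E'
from h import *
from scipy.optimize import least_squares
A=[]
M=[]
for cam in ['scene','side']:
    im,d=read_camera(cam);P=pts(cam,d);A.append(P[d>0])
    r=silhouettes('brown_jug',cam)[0];m=r['region']&(d>0);M.append(P[m])
J=np.vstack(M);J=J[(J[:,2]>.052)&(np.hypot(J[:,0]-.565,J[:,1]-.045)<.06)]
z=J[:,2]-.045
rad=np.interp(z,[0,.03,.084,.093],[.026,.031,.024,.025])
f=lambda q:np.hypot(J[:,0]-q[0],J[:,1]-q[1])-rad
s=least_squares(f,[.565,.05],loss='cauchy',f_scale=.002);c=s.x;print('body',np.round(c,4),np.median(abs(f(c))))
o=J[f(c)>.010];print(len(o),np.round(o.mean(0),4));
dv=-(o[:,:2].mean(0)-c);
print('yaw of +y (deg from world y)',np.degrees(np.arctan2(-dv[0],dv[1])))
far=f(c);k=np.argsort(-far)[:12];print(np.round(J[k],3),np.round(far[k],3))
P=np.vstack(A)
for y in np.arange(-.25,.3,.05):
    for z in (.06,.12,.2,.28,.36):
        q=P[(abs(P[:,1]-y)<.025)&(abs(P[:,2]-z)<.04)&(P[:,0]>.63)&(P[:,0]<1)]
        if len(q)>10: print(round(y,2),z,round(float(np.percentile(q[:,0],2)),3),end=' | ')
    print()
E
python3 b.py
```

```text
body [0.5666 0.0567] 0.0034273809098916523
121 [0.5732 0.0086 0.1096]
yaw of +y (deg from world y) 7.79411089229789
[[ 0.579 -0.003  0.11 ]
 [ 0.576 -0.002  0.117]
 [ 0.576 -0.002  0.113]
 [ 0.576 -0.003  0.102]
 [ 0.582  0.     0.111]
 [ 0.579 -0.     0.112]
 [ 0.58  -0.002  0.094]
 [ 0.576 -0.     0.108]
 [ 0.579  0.001  0.115]
 [ 0.576  0.002  0.122]
 [ 0.579  0.003  0.121]
 [ 0.579  0.001  0.104]] [0.035 0.034 0.034 0.033 0.032 0.032 0.032 0.031 0.031 0.031 0.03  0.03 ]
-0.25 0.06 0.666 | -0.25 0.12 0.674 | -0.25 0.2 0.671 | -0.25 0.28 0.674 | 
-0.2 0.06 0.666 | -0.2 0.12 0.671 | -0.2 0.2 0.671 | -0.2 0.28 0.669 | -0.2 0.36 0.688 | 
-0.15 0.06 0.667 | -0.15 0.12 0.709 | -0.15 0.2 0.669 | -0.15 0.28 0.668 | -0.15 0.36 0.696 | 
-0.1 0.06 0.676 | -0.1 0.12 0.754 | -0.1 0.2 0.768 | -0.1 0.28 0.691 | -0.1 0.36 0.697 | 
-0.05 0.06 0.723 | -0.05 0.12 0.73 | -0.05 0.2 0.762 | -0.05 0.36 0.694 | 
-0.0 0.06 0.713 | -0.0 0.12 0.716 | -0.0 0.2 0.735 | -0.0 0.28 0.63 | -0.0 0.36 0.631 | 
0.05 0.06 0.717 | 0.05 0.12 0.721 | 0.05 0.2 0.741 | 0.05 0.36 0.691 | 
0.1 0.06 0.77 | 0.1 0.12 0.762 | 0.1 0.2 0.773 | 0.1 0.36 0.691 | 
0.15 0.06 0.632 | 0.15 0.12 0.768 | 0.15 0.2 0.901 | 0.15 0.36 0.693 | 
0.2 0.06 0.632 | 0.2 0.12 0.771 | 0.2 0.2 0.9 | 0.2 0.36 0.695 | 
0.25 0.06 0.638 | 0.25 0.12 0.734 | 0.25 0.2 0.881 | 0.25 0.36 0.693 |
```

Call:
send_rows(increments=[{"claw": 100, "x": 2.6, "y": -0.4, "z": 0, "twist": 0}, {"claw": 100, "x": 2.6, "y": -0.35, "z": 0, "twist": 0}, {"claw": 100, "x": 0, "y": 0, "z": 1, "twist": -0.15}, {"claw": 100, "x": 0, "y": 0, "z": 3, "twist": 0}, {"claw": 100, "x": 0, "y": 0, "z": 3, "twist": 0}, {"claw": 100, "x": 0, "y": 0, "z": 3, "twist": 0}, {"claw": 100, "x": 0, "y": 0, "z": 3, "twist": 0}, {"claw": 100, "x": 0, "y": 0, "z": 2.2, "twist": 0}, {"claw": 100, "x": 0, "y": 0, "z": 0, "twist": 0}, {"claw": 100, "x": 0, "y": 0, "z": 0, "twist": 0}])

```text
time: 2.65
ee_pos: [0.5683, 0.0519, 0.0804]
tool_rot: [[-0.149, 0.989, 0.002], [0.989, 0.149, -0.0], [-0.0, 0.002, -1.0]]
contact_force: [-0.7, -0.3, 0.0]
grip_width: 0.0853
finger_force: 0.0
```

Call:
send_rows(increments=[{"claw": 0, "x": 0, "y": 0, "z": 0, "twist": 0}, {"claw": 0, "x": 0, "y": 0, "z": 0, "twist": 0}, {"claw": 0, "x": 0, "y": 0, "z": 0, "twist": 0}, {"claw": 0, "x": 0, "y": 0, "z": 0, "twist": 0}, {"claw": 0, "x": 0, "y": 0, "z": 0, "twist": 0}, {"claw": 0, "x": 0, "y": 0, "z": 0, "twist": 0}, {"claw": 0, "x": 0, "y": 0, "z": 0, "twist": 0}, {"claw": 0, "x": 0, "y": 0, "z": -1, "twist": 0}, {"claw": 0, "x": 0, "y": 0, "z": -2, "twist": 0}, {"claw": 0, "x": 0, "y": 0, "z": -2, "twist": 0}])

```text
time: 3.9
ee_pos: [0.5669, 0.0521, 0.1296]
tool_rot: [[-0.149, 0.989, -0.001], [0.989, 0.149, 0.0], [0.0, -0.001, -1.0]]
contact_force: [0.5, 0.5, -4.1]
grip_width: 0.0558
finger_force: 64.0
```

Call:
send_rows(increments=[{"claw": 0, "x": 0, "y": -2.5, "z": -1, "twist": 0}, {"claw": 0, "x": 0, "y": -4, "z": 0, "twist": 0}, {"claw": 0, "x": 0, "y": -4, "z": 0, "twist": 0}, {"claw": 0, "x": 0, "y": -4, "z": 0, "twist": 0}, {"claw": 0, "x": 0, "y": -1.2, "z": 1, "twist": 0}, {"claw": 0, "x": 0, "y": 0, "z": 3, "twist": 0}, {"claw": 0, "x": 0, "y": 0, "z": 3, "twist": 0}, {"claw": 0, "x": 0, "y": 0, "z": 2, "twist": 0}, {"claw": 0, "x": 0, "y": 0, "z": 0.4, "twist": 0}, {"claw": 0, "x": 0, "y": 0, "z": 0, "twist": 0}])

```text
time: 5.15
ee_pos: [0.4125, 0.0285, 0.0458]
tool_rot: [[-0.149, 0.989, 0.0], [0.989, 0.149, -0.0], [-0.0, 0.0, -1.0]]
contact_force: [-0.1, 0.4, -3.8]
grip_width: 0.0553
finger_force: 64.3
```

Call:
send_rows(increments=[{"claw": 0, "x": 0, "y": 0, "z": 0.3, "twist": 0}, {"claw": 0, "x": 0, "y": 0, "z": 0.3, "twist": 0}, {"claw": 0, "x": 0, "y": 0, "z": 0.3, "twist": 0}, {"claw": 0, "x": 0, "y": 0, "z": 0.2, "twist": 0}, {"claw": 0, "x": 0, "y": 0, "z": 0, "twist": 0}, {"claw": 100, "x": 0, "y": 0, "z": 0, "twist": 0}, {"claw": 100, "x": 0, "y": 0, "z": 0, "twist": 0}, {"claw": 100, "x": 0, "y": 0, "z": 0, "twist": 0}, {"claw": 100, "x": 0, "y": 0, "z": 0, "twist": 0}, {"claw": 100, "x": 0, "y": 0, "z": 0, "twist": 0}])

```text
time: 6.4
ee_pos: [0.4122, 0.0285, 0.0343]
tool_rot: [[-0.149, 0.989, -0.0], [0.989, 0.149, -0.0], [0.0, -0.0, -1.0]]
contact_force: [0.2, -0.2, -0.2]
grip_width: 0.0854
finger_force: 0.0
```

Call:
send_rows(increments=[{"claw": 100, "x": 0, "y": 0, "z": -3, "twist": 0}, {"claw": 100, "x": 0, "y": 0, "z": -5, "twist": 0}, {"claw": 100, "x": 0, "y": 0, "z": -5, "twist": 0}, {"claw": 100, "x": 0, "y": 0, "z": -5, "twist": 0}, {"claw": 100, "x": 0, "y": 0, "z": 0, "twist": 0.15}, {"claw": 100, "x": -5, "y": 0.7, "z": 0, "twist": 0}, {"claw": 100, "x": -6, "y": 0.7, "z": 0, "twist": 0}, {"claw": 100, "x": -6, "y": 0.7, "z": 0, "twist": 0}, {"claw": 100, "x": -6, "y": 0.7, "z": 0, "twist": 0}, {"claw": 100, "x": -6, "y": 0.6, "z": 0, "twist": 0}])

```text
time: 7.65
ee_pos: [0.4462, -0.2635, 0.2142]
tool_rot: [[0.0, 1.0, 0.0], [1.0, -0.0, 0.0], [0.0, 0.0, -1.0]]
contact_force: [0.7, 0.9, 0.9]
grip_width: 0.0852
finger_force: 0.0
```

Run:
```python
from h import *
s=sense();print(s['ee_pos'],s['qpos'])
im,d=read_camera('side');P=pts('side',d);P=P[d>0]
J=P[(np.hypot(P[:,0]-.412,P[:,1]-.02)<.07)&(P[:,2]>.006)]
print(np.round(np.percentile(J,[2,50,99.5],axis=0),3))
q=P[(np.hypot(P[:,0]-.582,P[:,1]-.18)<.04)&(P[:,2]>.18)];print(np.round(q.mean(0),3))
im,d=read_camera('scene');P=pts('scene',d);P=P[d>0];q=P[(np.hypot(P[:,0]-.582,P[:,1]-.18)<.04)&(P[:,2]>.18)];print(np.round(q.mean(0),3))
```

```text
[ 0.44617172 -0.26353463  0.21422358] [-4.39560236e+01  1.37185278e+00  1.01711372e+02  1.52330538e-02
  7.69038809e+01 -4.39373858e+01]
[[ 0.386 -0.024  0.008]
 [ 0.419  0.011  0.042]
 [ 0.443  0.035  0.086]]
[0.581 0.176 0.188]
[0.574 0.185 0.187]
```

Call:
send_rows(increments=[{"claw": 100, "x": -3.5, "y": 0, "z": 0, "twist": 0}, {"claw": 100, "x": -3.6, "y": 0, "z": 0, "twist": 0}, {"claw": 100, "x": 0, "y": 0, "z": 1, "twist": 0}, {"claw": 100, "x": 0, "y": 0, "z": 3, "twist": 0}, {"claw": 100, "x": 0, "y": 0, "z": 3, "twist": 0}, {"claw": 100, "x": 0, "y": 0, "z": 3, "twist": 0}, {"claw": 100, "x": 0, "y": 0, "z": 3, "twist": 0}, {"claw": 100, "x": 0, "y": 0, "z": 2, "twist": 0}, {"claw": 100, "x": 0, "y": 0, "z": 0, "twist": 0}, {"claw": 0, "x": 0, "y": 0, "z": 0, "twist": 0}])

```text
time: 9.0
ee_pos: [0.4467, -0.3322, 0.0651]
tool_rot: [[-0.001, 1.0, 0.001], [1.0, 0.001, -0.001], [-0.001, 0.001, -1.0]]
contact_force: [0.0, 0.5, -1.0]
grip_width: 0.0699
finger_force: 0.0
```

Call:
send_rows(increments=[{"claw": 0, "x": 0, "y": 0, "z": 0, "twist": 0}, {"claw": 0, "x": 0, "y": 0, "z": 0, "twist": 0}, {"claw": 0, "x": 0, "y": 0, "z": 0, "twist": 0}, {"claw": 0, "x": 0, "y": 0, "z": 0, "twist": 0}, {"claw": 0, "x": 0, "y": 0, "z": 0, "twist": 0}, {"claw": 0, "x": 0, "y": 0, "z": 0, "twist": 0}, {"claw": 0, "x": 0, "y": 0, "z": -1, "twist": 0}, {"claw": 0, "x": 0, "y": 0, "z": -2, "twist": 0}, {"claw": 0, "x": 0, "y": 0, "z": -3, "twist": 0}, {"claw": 0, "x": 0, "y": 0, "z": -3, "twist": 0}])

```text
time: 10.25
ee_pos: [0.446, -0.3321, 0.1553]
tool_rot: [[0.0, 1.0, -0.0], [1.0, -0.0, 0.0], [0.0, -0.0, -1.0]]
contact_force: [-0.4, -0.1, -2.9]
grip_width: 0.0514
finger_force: 63.4
```

Call:
send_rows(increments=[{"claw": 0, "x": 3, "y": 0.9, "z": -1, "twist": 0}, {"claw": 0, "x": 5, "y": 1.5, "z": -1, "twist": 0}, {"claw": 0, "x": 5.5, "y": 1.6, "z": 0, "twist": 0}, {"claw": 0, "x": 5.5, "y": 1.6, "z": 0, "twist": 0}, {"claw": 0, "x": 5.5, "y": 1.6, "z": 0, "twist": 0}, {"claw": 0, "x": 5.5, "y": 1.6, "z": 0, "twist": 0}, {"claw": 0, "x": 5.5, "y": 1.6, "z": 0, "twist": 0}, {"claw": 0, "x": 4, "y": 1.2, "z": 0, "twist": 0}, {"claw": 0, "x": 2.4, "y": 0.6, "z": 0, "twist": 0}, {"claw": 0, "x": 1, "y": 0.2, "z": 0, "twist": 0}])

```text
time: 11.5
ee_pos: [0.5701, 0.0978, 0.1744]
tool_rot: [[-0.002, 1.0, -0.0], [1.0, 0.002, 0.0], [0.0, -0.0, -1.0]]
contact_force: [0.4, -0.4, -3.2]
grip_width: 0.0513
finger_force: 63.4
```

Call:
send_rows(increments=[{"claw": 0, "x": 1, "y": 0.2, "z": 0, "twist": 0}, {"claw": 0, "x": 0, "y": 0, "z": 1, "twist": 0}, {"claw": 0, "x": 0, "y": 0, "z": 2, "twist": 0}, {"claw": 0, "x": 0, "y": 0, "z": 1.5, "twist": 0}, {"claw": 0, "x": 0, "y": 0, "z": 0.8, "twist": 0}, {"claw": 0, "x": 0, "y": 0, "z": 0.3, "twist": 0}, {"claw": 0, "x": 0, "y": 0, "z": 0.3, "twist": 0}, {"claw": 0, "x": 0, "y": 0, "z": 0.2, "twist": 0}, {"claw": 0, "x": 0, "y": 0, "z": 0, "twist": 0}, {"claw": 0, "x": 0, "y": 0, "z": 0, "twist": 0}])

```text
time: 12.75
ee_pos: [0.5724, 0.1065, 0.1136]
tool_rot: [[-0.0, 1.0, 0.001], [1.0, 0.0, -0.0], [-0.0, 0.001, -1.0]]
contact_force: [-0.1, -0.3, -3.7]
grip_width: 0.0509
finger_force: 63.4
```

```bash
cat > c.py <<'E'
from h import *
from scipy.optimize import least_squares
import sys
s=sense();print('t',s['time'],np.round(s['ee_pos'],4))
D=[(c,)+tuple(read_camera(c)) for c in ('scene','side')]
def fit(n,c,prof,zb):
    z,r=np.array(prof).T
    for cam,im,d in D:
        P=pts(cam,d)[d>0]
        P=P[(np.hypot(P[:,0]-c[0],P[:,1]-c[1])<r.max()+.014)&(P[:,2]>zb+.008)&(P[:,2]<zb+z[-1]-.005)]
        if len(P)<25: print(n,cam,'few');continue
        f=lambda q:np.hypot(P[:,0]-q[0],P[:,1]-q[1])-np.interp(P[:,2]-zb,z,r)
        q=least_squares(f,c,loss='cauchy',f_scale=.0015);print(n,cam,len(P),np.round(q.x,4),'res',round(float(np.median(np.abs(f(q.x)))),4))
PR=dict(end=[(0,.027),(.145,.022)],tall=[(0,.029),(.046,.029),(.121,.0235)],mid=[(0,.026),(.1,.021)],short=[(0,.026),(.084,.0215)])
C=dict(end=(.579,.182),tall=(.572,.107),mid=(.565,.031),short=(.558,-.043))
for n in sys.argv[1:]: fit(n,C[n],PR[n],.045)
E
python3 c.py end tall
```

```text
t 12.75 [0.5724 0.1065 0.1136]
end scene 477 [0.5775 0.1821] res 0.0015
end side few
tall scene 385 [0.5718 0.1023] res 0.002
tall side 544 [0.5739 0.1051] res 0.0018
```

Call:
send_rows(increments=[{"claw": 0, "x": 0, "y": 0, "z": 0.2, "twist": 0}, {"claw": 0, "x": 0, "y": 0, "z": 0.15, "twist": 0}, {"claw": 0, "x": 0, "y": 0, "z": 0.1, "twist": 0}, {"claw": 0, "x": 0, "y": 0, "z": 0, "twist": 0}, {"claw": 100, "x": 0, "y": 0, "z": 0, "twist": 0}, {"claw": 100, "x": 0, "y": 0, "z": 0, "twist": 0}, {"claw": 100, "x": 0, "y": 0, "z": 0, "twist": 0}, {"claw": 100, "x": 0, "y": 0, "z": 0, "twist": 0}, {"claw": 100, "x": 0, "y": 0, "z": -2, "twist": 0}, {"claw": 100, "x": 0, "y": 0, "z": -4, "twist": 0}])

```text
time: 14.1
ee_pos: [0.5706, 0.1065, 0.1673]
tool_rot: [[0.0, 1.0, -0.005], [1.0, -0.0, 0.0], [0.0, -0.005, -1.0]]
contact_force: [-1.0, 0.8, -0.6]
grip_width: 0.0855
finger_force: 0.0
```

Call:
send_rows(increments=[{"claw": 100, "x": 0, "y": 0, "z": -5, "twist": 0}, {"claw": 100, "x": -3, "y": 0, "z": -0.5, "twist": 0}, {"claw": 100, "x": -5.5, "y": 0, "z": 0, "twist": 0}, {"claw": 100, "x": -5.5, "y": -0.2, "z": 0, "twist": 0}, {"claw": 100, "x": -5.5, "y": -0.2, "z": 0, "twist": 0}, {"claw": 100, "x": -5.5, "y": -0.2, "z": 0, "twist": 0}, {"claw": 100, "x": -5.5, "y": -0.2, "z": 0, "twist": 0}, {"claw": 100, "x": -5.5, "y": -0.2, "z": 0, "twist": 0}, {"claw": 100, "x": -5.5, "y": -0.1, "z": 0, "twist": 0}, {"claw": 100, "x": -1.3, "y": 0, "z": 0, "twist": 0}])

```text
time: 15.35
ee_pos: [0.5604, -0.3248, 0.2234]
tool_rot: [[0.004, 1.0, -0.0], [1.0, -0.004, -0.0], [-0.0, -0.0, -1.0]]
contact_force: [-0.1, 1.1, 0.4]
grip_width: 0.0853
finger_force: 0.0
```

```bash
python3 c.py end tall
```

```text
t 15.35 [ 0.5604 -0.3248  0.2234]
end scene 475 [0.5772 0.1822] res 0.0014
end side few
tall scene 411 [0.5711 0.1028] res 0.0017
tall side few
```

Call:
send_rows(increments=[{"claw": 100, "x": 0, "y": 0, "z": 2, "twist": 0}, {"claw": 100, "x": 0, "y": 0, "z": 4, "twist": 0}, {"claw": 100, "x": 0, "y": 0, "z": 4, "twist": 0}, {"claw": 100, "x": 0, "y": 0, "z": 4, "twist": 0}, {"claw": 100, "x": 0, "y": 0, "z": 3, "twist": 0}, {"claw": 100, "x": 0, "y": 0, "z": 0.8, "twist": 0}, {"claw": 100, "x": 0, "y": 0, "z": 0, "twist": 0}, {"claw": 0, "x": 0, "y": 0, "z": 0, "twist": 0}, {"claw": 0, "x": 0, "y": 0, "z": 0, "twist": 0}, {"claw": 0, "x": 0, "y": 0, "z": 0, "twist": 0}])

```text
time: 16.7
ee_pos: [0.5621, -0.3223, 0.0477]
tool_rot: [[0.0, 1.0, 0.002], [1.0, -0.0, -0.002], [-0.002, 0.002, -1.0]]
contact_force: [-2.0, -0.2, 6.1]
grip_width: 0.044
finger_force: 61.8
```

Call:
send_rows(increments=[{"claw": 0, "x": 0, "y": 0, "z": 0, "twist": 0}, {"claw": 0, "x": 0, "y": 0, "z": 0, "twist": 0}, {"claw": 0, "x": 0, "y": 0, "z": 0, "twist": 0}, {"claw": 0, "x": 0, "y": 0, "z": 0, "twist": 0}, {"claw": 0, "x": 0, "y": 0, "z": -1, "twist": 0}, {"claw": 0, "x": 0, "y": 0, "z": -2, "twist": 0}, {"claw": 0, "x": 0, "y": 0, "z": -3, "twist": 0}, {"claw": 0, "x": 0, "y": 0, "z": -3, "twist": 0}, {"claw": 0, "x": 0, "y": 0, "z": -2, "twist": 0}, {"claw": 0, "x": 0, "y": 0, "z": 0, "twist": 0}])

```text
time: 17.95
ee_pos: [0.5623, -0.3224, 0.1584]
tool_rot: [[0.0, 1.0, 0.003], [1.0, 0.0, -0.003], [-0.003, 0.003, -1.0]]
contact_force: [-0.4, 0.1, -1.1]
grip_width: 0.0438
finger_force: 61.4
```

Call:
send_rows(increments=[{"claw": 0, "x": 3, "y": 0, "z": 0, "twist": 0}, {"claw": 0, "x": 5, "y": 0, "z": 0, "twist": 0}, {"claw": 0, "x": 5.5, "y": 0, "z": 0, "twist": 0}, {"claw": 0, "x": 5.5, "y": 0, "z": 0, "twist": 0}, {"claw": 0, "x": 5.5, "y": 0.1, "z": 0, "twist": 0}, {"claw": 0, "x": 5.5, "y": 0.1, "z": 0, "twist": 0}, {"claw": 0, "x": 3, "y": 0, "z": 0, "twist": 0}, {"claw": 0, "x": 1.5, "y": 0, "z": 1, "twist": 0}, {"claw": 0, "x": 0.5, "y": 0, "z": 2, "twist": 0}, {"claw": 0, "x": 0, "y": 0, "z": 1.5, "twist": 0}])

```text
time: 19.2
ee_pos: [0.5621, 0.0283, 0.1084]
tool_rot: [[0.0, 1.0, -0.003], [1.0, -0.0, 0.0], [0.0, -0.003, -1.0]]
contact_force: [-0.3, -0.6, -2.4]
grip_width: 0.044
finger_force: 61.4
```

Call:
send_rows(increments=[{"claw": 0, "x": 0, "y": 0.2, "z": 0, "twist": 0}, {"claw": 0, "x": 0, "y": 0, "z": 0.4, "twist": 0}, {"claw": 0, "x": 0, "y": 0, "z": 0.4, "twist": 0}, {"claw": 0, "x": 0, "y": 0, "z": 0.3, "twist": 0}, {"claw": 0, "x": 0, "y": 0, "z": 0.2, "twist": 0}, {"claw": 0, "x": 0, "y": 0, "z": 0.2, "twist": 0}, {"claw": 0, "x": 0, "y": 0, "z": 0.1, "twist": 0}, {"claw": 0, "x": 0, "y": 0, "z": 0.1, "twist": 0}, {"claw": 0, "x": 0, "y": 0, "z": 0, "twist": 0}, {"claw": 0, "x": 0, "y": 0, "z": 0, "twist": 0}])

```text
time: 20.45
ee_pos: [0.5653, 0.0285, 0.0939]
tool_rot: [[-0.0, 1.0, 0.0], [1.0, 0.0, -0.0], [-0.0, 0.0, -1.0]]
contact_force: [0.2, 0.2, -2.0]
grip_width: 0.044
finger_force: 61.4
```

```bash
python3 c.py tall mid
```

```text
t 20.45 [0.5653 0.0285 0.0939]
tall scene 409 [0.5712 0.1029] res 0.0017
tall side few
mid scene 278 [0.5635 0.0283] res 0.0022
mid side 433 [0.5666 0.0295] res 0.0016
```

Spacing is about 75 mm. Lower the last bit, release, rise.

Call:
send_rows(increments=[{"claw": 0, "x": 0, "y": 0, "z": 0.1, "twist": 0}, {"claw": 0, "x": 0, "y": 0, "z": 0.1, "twist": 0}, {"claw": 0, "x": 0, "y": 0, "z": 0.05, "twist": 0}, {"claw": 0, "x": 0, "y": 0, "z": 0, "twist": 0}, {"claw": 100, "x": 0, "y": 0, "z": 0, "twist": 0}, {"claw": 100, "x": 0, "y": 0, "z": 0, "twist": 0}, {"claw": 100, "x": 0, "y": 0, "z": 0, "twist": 0}, {"claw": 100, "x": 0, "y": 0, "z": 0, "twist": 0}, {"claw": 100, "x": 0, "y": 0, "z": -2, "twist": 0}, {"claw": 100, "x": 0, "y": 0, "z": -4, "twist": 0}])

```text
time: 21.8
ee_pos: [0.5636, 0.0288, 0.1499]
tool_rot: [[0.0, 1.0, -0.005], [1.0, -0.0, 0.001], [0.001, -0.005, -1.0]]
contact_force: [0.4, 0.0, 0.2]
grip_width: 0.0857
finger_force: 0.0
```

Call:
send_rows(increments=[{"claw": 100, "x": 0, "y": 0, "z": -5, "twist": 0}, {"claw": 100, "x": 0, "y": -1.5, "z": -5, "twist": 0}, {"claw": 100, "x": 2.5, "y": -2.5, "z": 0, "twist": 0}, {"claw": 100, "x": 5, "y": -2.5, "z": 0, "twist": 0}, {"claw": 100, "x": 5.5, "y": -1.5, "z": 0, "twist": 0}, {"claw": 100, "x": 5.5, "y": -1, "z": 0, "twist": 0}, {"claw": 100, "x": 5.5, "y": -1, "z": 0, "twist": 0}, {"claw": 100, "x": 5.5, "y": -0.5, "z": 0, "twist": 0}, {"claw": 100, "x": 4, "y": 0, "z": 0, "twist": 0}, {"claw": 100, "x": 2, "y": 0, "z": 0, "twist": 0}])

```text
time: 23.05
ee_pos: [0.4597, 0.3852, 0.251]
tool_rot: [[-0.002, 1.0, -0.0], [1.0, 0.002, -0.0], [-0.0, -0.0, -1.0]]
contact_force: [0.2, -0.4, -0.5]
grip_width: 0.0853
finger_force: 0.0
```

```bash
python3 c.py end tall mid
```

```text
t 23.05 [0.4597 0.3852 0.251 ]
end scene 474 [0.5776 0.1822] res 0.0015
end side 195 [0.5809 0.1826] res 0.0011
tall scene 413 [0.5715 0.1028] res 0.0015
tall side 232 [0.5729 0.1052] res 0.001
mid scene 283 [0.5636 0.0283] res 0.0013
mid side 361 [0.5664 0.0302] res 0.0011
```

Call:
send_rows(increments=[{"claw": 100, "x": 0, "y": 0, "z": 3, "twist": 0}, {"claw": 100, "x": 0, "y": 0, "z": 4, "twist": 0}, {"claw": 100, "x": 0, "y": 0, "z": 4, "twist": 0}, {"claw": 100, "x": 0, "y": 0, "z": 4, "twist": 0}, {"claw": 100, "x": 0, "y": 0, "z": 4, "twist": 0}, {"claw": 100, "x": 0, "y": 0, "z": 2, "twist": 0}, {"claw": 100, "x": 0, "y": 0, "z": 0.9, "twist": 0}, {"claw": 100, "x": 0, "y": 0, "z": 0, "twist": 0}, {"claw": 0, "x": 0, "y": 0, "z": 0, "twist": 0}, {"claw": 0, "x": 0, "y": 0, "z": 0, "twist": 0}])

```text
time: 24.4
ee_pos: [0.4611, 0.384, 0.0336]
tool_rot: [[-0.0, 1.0, 0.002], [1.0, 0.0, 0.001], [0.001, 0.002, -1.0]]
contact_force: [-0.1, -0.2, 1.1]
grip_width: 0.0513
finger_force: 0.1
```

Call:
send_rows(increments=[{"claw": 0, "x": 0, "y": 0, "z": 0, "twist": 0}, {"claw": 0, "x": 0, "y": 0, "z": 0, "twist": 0}, {"claw": 0, "x": 0, "y": 0, "z": 0, "twist": 0}, {"claw": 0, "x": 0, "y": 0, "z": 0, "twist": 0}, {"claw": 0, "x": 0, "y": 0, "z": -1, "twist": 0}, {"claw": 0, "x": 0, "y": 0, "z": -3, "twist": 0}, {"claw": 0, "x": 0, "y": 0, "z": -5, "twist": 0}, {"claw": 0, "x": 0, "y": 0, "z": -5, "twist": 0}, {"claw": 0, "x": 0, "y": 0, "z": -5, "twist": 0}, {"claw": 0, "x": 0, "y": 0, "z": -4, "twist": 0}])

```text
time: 25.65
ee_pos: [0.4603, 0.3836, 0.265]
tool_rot: [[-0.0, 1.0, 0.002], [1.0, 0.0, 0.001], [0.001, 0.002, -1.0]]
contact_force: [0.1, 0.0, -2.0]
grip_width: 0.0445
finger_force: 61.5
```

Call:
send_rows(increments=[{"claw": 0, "x": -3, "y": 0, "z": 0, "twist": 0}, {"claw": 0, "x": -5, "y": 0, "z": 0, "twist": 0}, {"claw": 0, "x": -5.5, "y": 0.5, "z": 0, "twist": 0}, {"claw": 0, "x": -5.5, "y": 1, "z": 0, "twist": 0}, {"claw": 0, "x": -5.5, "y": 1.5, "z": 0, "twist": 0}, {"claw": 0, "x": -5.5, "y": 1.8, "z": 0, "twist": 0}, {"claw": 0, "x": -5.5, "y": 1.8, "z": 0, "twist": 0}, {"claw": 0, "x": -4, "y": 1.8, "z": 0, "twist": 0}, {"claw": 0, "x": -2.5, "y": 1, "z": 0, "twist": 0}, {"claw": 0, "x": -1, "y": 0.4, "z": 0, "twist": 0}])

```text
time: 26.9
ee_pos: [0.5582, -0.0477, 0.2622]
tool_rot: [[0.002, 1.0, -0.001], [1.0, -0.002, 0.0], [0.0, -0.001, -1.0]]
contact_force: [-0.0, 0.2, -1.4]
grip_width: 0.045
finger_force: 61.5
```

Call:
send_rows(increments=[{"claw": 0, "x": 0, "y": 0, "z": 2, "twist": 0}, {"claw": 0, "x": 0, "y": 0, "z": 4, "twist": 0}, {"claw": 0, "x": 0, "y": 0, "z": 4, "twist": 0}, {"claw": 0, "x": 0, "y": 0, "z": 3.5, "twist": 0}, {"claw": 0, "x": 0, "y": 0, "z": 2, "twist": 0}, {"claw": 0, "x": 0, "y": 0, "z": 1, "twist": 0}, {"claw": 0, "x": 0, "y": 0, "z": 0.5, "twist": 0}, {"claw": 0, "x": 0, "y": 0, "z": 0.3, "twist": 0}, {"claw": 0, "x": 0, "y": 0, "z": 0, "twist": 0}, {"claw": 0, "x": 0, "y": 0, "z": 0, "twist": 0}])

```text
time: 28.15
ee_pos: [0.5587, -0.0466, 0.0899]
tool_rot: [[0.0, 1.0, 0.001], [1.0, -0.0, -0.0], [-0.0, 0.001, -1.0]]
contact_force: [-0.1, 0.2, -1.8]
grip_width: 0.0449
finger_force: 61.5
```

```bash
python3 c.py mid short
```

```text
t 28.15 [ 0.5587 -0.0466  0.0899]
mid scene 291 [0.5641 0.0286] res 0.0017
mid side few
short scene 221 [ 0.5567 -0.0468] res 0.0021
short side 361 [ 0.5597 -0.046 ] res 0.0013
```

Lower 11.5 mm gently.

Call:
send_rows(increments=[{"claw": 0, "x": 0, "y": 0, "z": 0.3, "twist": 0}, {"claw": 0, "x": 0, "y": 0, "z": 0.3, "twist": 0}, {"claw": 0, "x": 0, "y": 0, "z": 0.2, "twist": 0}, {"claw": 0, "x": 0, "y": 0, "z": 0.15, "twist": 0}, {"claw": 0, "x": 0, "y": 0, "z": 0.1, "twist": 0}, {"claw": 0, "x": 0, "y": 0, "z": 0.1, "twist": 0}, {"claw": 0, "x": 0, "y": 0, "z": 0.1, "twist": 0}, {"claw": 0, "x": 0, "y": 0, "z": 0, "twist": 0}, {"claw": 0, "x": 0, "y": 0, "z": 0, "twist": 0}, {"claw": 0, "x": 0, "y": 0, "z": 0, "twist": 0}])

```text
time: 29.5
ee_pos: [0.5582, -0.0465, 0.079]
tool_rot: [[-0.0, 1.0, -0.001], [1.0, 0.0, -0.0], [-0.0, -0.001, -1.0]]
contact_force: [-7.9, 1.2, 13.9]
grip_width: 0.0446
finger_force: 63.4
```

Call:
send_rows(increments=[{"claw": 100, "x": 0, "y": 0, "z": 0, "twist": 0}, {"claw": 100, "x": 0, "y": 0, "z": 0, "twist": 0}, {"claw": 100, "x": 0, "y": 0, "z": 0, "twist": 0}, {"claw": 100, "x": 0, "y": 0, "z": 0, "twist": 0}, {"claw": 100, "x": 0, "y": 0, "z": -2, "twist": 0}, {"claw": 100, "x": 0, "y": 0, "z": -4, "twist": 0}, {"claw": 100, "x": 0, "y": 0, "z": -4, "twist": 0}, {"claw": 100, "x": 0, "y": 0, "z": -4, "twist": 0}, {"claw": 100, "x": 0, "y": 0, "z": -2, "twist": 0}, {"claw": 100, "x": 0, "y": 0, "z": 0, "twist": 0}])

```text
time: 30.75
ee_pos: [0.5593, -0.0468, 0.2386]
tool_rot: [[-0.0, 1.0, 0.004], [1.0, 0.0, -0.001], [-0.001, 0.004, -1.0]]
contact_force: [-0.2, -0.5, -0.5]
grip_width: 0.0854
finger_force: 0.0
```

```bash
python3 c.py end tall mid short
python3 - <<'E'
from h import *
im,d=read_camera('side');im2,_=read_camera('scene')
cv2.imwrite('pics/fin.png',cv2.cvtColor(np.hstack([cv2.resize(im2[130:320,110:370],None,fx=2,fy=2),cv2.resize(im[120:310,180:320],None,fx=2,fy=2)]),cv2.COLOR_RGB2BGR))
E
```

```text
t 30.75 [ 0.5593 -0.0468  0.2386]
end scene 487 [0.5775 0.182 ] res 0.0015
end side 175 [0.5808 0.1826] res 0.0013
tall scene 406 [0.5712 0.1028] res 0.0016
tall side 233 [0.5729 0.1051] res 0.001
mid scene 282 [0.5638 0.0287] res 0.0014
mid side 197 [0.5664 0.0301] res 0.0011
short scene 231 [ 0.5576 -0.0474] res 0.0014
short side 314 [ 0.5595 -0.0454] res 0.0011
```

View pics/fin.png

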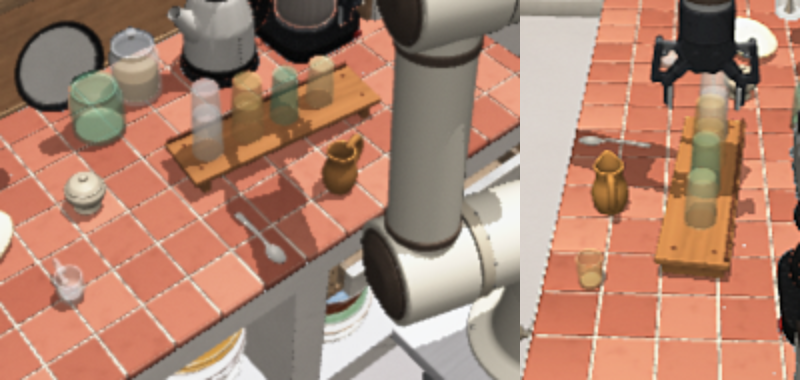

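The row of four stands upright on the board, from (207,120) to (320,82) in the left panel. The jug is upright in front of it at (340,165), and the bystanders haven't moved.

```bash
python3 -c "
from plant import sign_off;print(sign_off())"
```

```text
the job is handed in; nothing more can be done
None
```

The job is handed in at about 31 s of the 72 s: the jug stands upright on the worktop, and the three glasses stand upside down on the shelf beside the tall clear one in descending height, with 75–79 mm between centres; the sign-off gave no verdict.

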